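# Free the screw cap of the flask under the bangle

### The job

A brass bangle has been left round the cap of one of the four perfume flasks in the rack: lift it off and lay it flat in the ceramic ring dish. Then unscrew that flask's tight cap anticlockwise, letting the rack brace the flask, stop turning when the thread comes free, and lift the cap straight up to just above the flask. Finish still holding the cap there in the gripper, level and clear of the flask, with the flask fully down in its slot and the other flasks and the hair pin box left alone.

Things in the scene. Friction and masses are not known exactly. Their poses are not given: they have to be found in the camera images.
- rack: Fixed wooden rack, 58 (x) x 258 (y) x 53 mm, on a walnut tray whose floor is 10 mm above the work surface. Origin: centre of its underside; y along the row, z up. Its top board (12 mm thick, top face 53 mm above the origin) has four 37.5 mm square slots, centres at y = -93, -31, 31, 93 mm. The flasks stand in them; the slots go on 12 mm deep into the base board, floor 6 mm above the origin.
- flask: The flask to open, loose in one of the four slots (varies): amber glass, 36 mm square, 46 mm high to its shoulder, about 120 g. Origin: centre of its underside; z up, x and y square to its sides. The slot keeps it from turning by more than 3 degrees but does not hold it down: pulling up a cap that is still engaged lifts the flask out.
- flask_shoulder (a point): Centre of the target flask's flat shoulder, 46 mm above its underside and 1 mm below the top face of the rack's board: only the cap stands above the board. A threaded neck with a spring seal rises 19 mm (24 mm once the cap is off) above this point.
- cap: Cap of the target flask: loose round ribbed aluminium cap, 30 mm diameter, 22 mm high, 30 g, with a raised bar on its top along its x. Origin: centre of its underside (1 mm above the shoulder when tight). Angle from flask x to cap x, anticlockwise from above: tight 0, at the start 0 to 0.2 rad, thread holds until 1.15, free to lift from 1.2 to 2.5 (aim at 1.45, about a quarter turn).
- cap_underside (a point): Centre of the cap's underside (the cap's origin). The cap climbs 2.5 mm as it unscrews. The spring seal pushes it up with about 8 N: this makes it tight (up to about 0.15 N m to turn) and pops it up when the thread comes free, so grip it across its diameter with 25 to 40 N and keep hold.
- bangle: Loose brass bangle, a plain ring of 62 mm outer and 54 mm inner diameter, 20 mm high, 45 g, lying flat on the rack's top board round the target flask's cap, not exactly centred. It stands in the way of the fingers. Origin: centre of its underside; z up. It can be gripped from above across its outer diameter, with the fingers on the two long sides of the rack (closing across the row).
- dish: Fixed white ceramic ring dish on the tray, 136 mm in diameter, with a flat floor 6 mm above its underside and a lip that rises 4 mm above that floor at its edge (free floor 128 mm across). Origin: centre of its underside.
- pin_box: Clear plastic hair pin box with a clip-on lid, 79 x 56 x 26 mm, on the tray beside the dish. Leave alone. Origin: centre of its underside.
- flask_a: Bystander flask in another slot of the rack, of the same size and with the same cap as the target flask. Leave alone. Origin: centre of its underside.
- flask_b: Bystander flask, like flask_a. Leave alone.
- flask_c: Bystander flask, like flask_a. Leave alone.
Mind the look-alikes: they are no part of the job. Several things have the shape of the bangle; the one meant has the colours described above.

How it is judged:
By the outcome, as a careful person would: the job done as asked, in the order asked, and still so for the second after the job is handed in, while the arm keeps its last pose, push and grip.
It also fails if it takes over 51 s, if anything falls off the work surface, if the arm or the gripper's body presses on something with over 40 N, if the wrist force passes 120 N, or if a joint passes its speed limit or range.

### The arm

A 6-joint arm with a two-finger parallel gripper is mounted at the origin on the work surface. World frame = base frame: x ahead of the robot, y to its left, z up, the work surface at z = 0. Lengths are in m, angles in rad, forces in N, time in s.
With the tool pointing down it reaches from about 0.2 to 0.875 m from the base axis. Payload 3.4 kg.
Tool frame: the origin (TCP) lies between the finger pads; the fingertips stand 25 mm ahead of it and the grasp point (between the pads) lies 6 mm ahead of it (r.nose_length is the z of the fingertips in the tool frame, in m); z points along the fingers, x is the direction in which the jaws open and shut, and the axes are right-handed (so a half turn about z gives the same grasp; the last joint's range is limited). The gripper opens to 94 mm and grips with 3 to 60 N. Pads are 16 mm wide; open, the fingers measure 119 mm over their backs; the gripper's body (75 mm by 177 mm) begins 78 mm behind the grasp point.
Start: joints at [1.109, 0.276, 1.505, -0, 1.361, -0.121], TCP at [0.192, 0.542, 0.23] pointing down, gripper open.
Joint ranges: [-2.89, 2.89], [-0.75, 2.08], [0.22, 2.7], [-1.18, 4.32], [0.11, 2.71], [-2.7, 2.7]. Speed limits (rad/s): [2.57, 2.57, 3.14, 3.14, 3.14, 3.14].

### API

Orientations are given as a unit quaternion [w, x, y, z].
In Python, from plant import r, gripper_to, inverse_kinematics, vision, models, telemetry gives the robot as it stands. Calls block until the motion is done:
- r.move_to(position, orientation): joint-space move of the TCP to a pose.
- r.move_l(position, rot=None, vel=0.15, guard=None): straight line of the TCP; rot=None keeps the orientation; vel is the mean speed in m/s. With guard (N) it stops when the force on the tool has changed by that much, and returns True; else False.
- r.movej(angles): joint-space move.
- gripper_to(opening, f_grip=None): finger opening in m; f_grip is the grip in N (None keeps the last); returns when the fingers have stopped.
- r.hold(seconds).
- inverse_kinematics(position, orientation): joint angles nearest the present ones, or None.
- vision.snapshot(name): name is "scene" or "side" or "wrist"; returns the picture (400x640x3 uint8, red, green, blue); there is no depth.
- vision.get_calibration(name): a dict with "fx", "fy", "cx", "cy" (pixels), "position" and "orientation" of the camera in the world. Camera axes: x right, y down, z forward; pixel columns grow to the right and rows downward; lengths in m; the calibration is good to about 2 mm. A picture is of the moment at which its call begins: read the wrist's pose just before it. get_calibration takes no time and is no camera call; for the wrist camera it gives the pose at the moment of the call.
A pose or a line that the arm cannot do raises r.PlanningError and nothing moves.
- r.sign_off(): hands the job in, once; it reports no verdict.
Trained networks look in the newest picture that a camera, given by its name, has taken for a name from the list of things; names that differ only in an ending like _2 or _b are one class to them, and where a whole thing is asked for, a point or a joint stands for the part that bears it (a point fixed in the world has none). Each returns a list of dicts, best first, with "score" (0 to 1); they miss things now and then, are a little off and sometimes report something else, mostly with a low value. They report only what shows in the picture. A call takes as long as a camera call. They do not tell look-alikes from the thing itself.
- models.boxes_of(thing, camera): "at" ([x, y, z] in m, in world coordinates, good to about 4 mm: the middle of the surface that is visible of it).
- models.regions_of(thing, camera): "pixels" (400x640 bool, what is visible of it).
- models.mark_of(thing, camera): "at" ([x, y, z] in m, in world coordinates, good to about 4 mm: a listed point, or the origin of a listed thing).
Readings, each from a call of its own:
- telemetry.current_t(): time.
- telemetry.current_joints(): joint angles.
- telemetry.current_dq(): joint speeds.
- telemetry.current_joint_efforts(): joint torques, N m.
- telemetry.current_ee_pos(): TCP position.
- telemetry.current_tool_rot(): TCP orientation.
- telemetry.current_wrist_force(): force on the tool from outside, world axes, zero at the start.
- telemetry.current_torque(): the same for the moment, N m.
- telemetry.current_opening(): finger opening in m.
Only numpy, scipy, OpenCV 4.12 (cv2) and the standard library are available. Lean on these libraries where they do the work, as an engineer would, in place of code of your own. Each camera call takes 0.05 s, during which the arm holds its last target.

## Working session

There is one attempt and no reset: what is moved stays moved. The work goes in short steps, each a Python script; the robot and the scene stay as the last script left them, time stands still between calls to the robot, and variables do not carry over. Pictures are saved under pics/ and viewed, and the job is handed in when it is done.

```bash
mkdir -p pics; ls; cat > h.py <<'E'
import numpy as np, cv2
from plant import r, gripper_to, inverse_kinematics, vision, models, telemetry
def save(img,n): cv2.imwrite('pics/'+n,img[:,:,::-1])
E
python3 - <<'E'
from h import *
for c in ['scene','side','wrist']:
    im=vision.snapshot(c); save(im,c+'0.png'); np.save(c+'0.npy',im)
    k=vision.get_calibration(c); print(c,k)
    for t in ['rack','bangle','dish','cap','flask','pin_box']:
        for d in models.mark_of(t,c)[:6]: print(' ',t,np.round(d['at'],3),round(d['score'],2))
print(telemetry.current_t(),telemetry.current_tool_rot())
E
```

```text
pics
scene {'fx': 405.21068593051996, 'fy': 405.21068593051996, 'cx': 321.02910655674157, 'cy': 192.6267094815895, 'position': array([ 1.13277652, -0.22153831,  0.55069581]), 'orientation': array([-0.33658565,  0.76640422,  0.49851813, -0.22542037])}
  rack [0.615 0.003 0.009] 0.87
  bangle [0.844 0.092 0.002] 0.9
  bangle [ 0.838 -0.139  0.002] 0.81
  bangle [ 0.843 -0.036 -0.002] 0.78
  bangle [ 0.623 -0.025  0.063] 0.6
  bangle [ 0.615 -0.027  0.061] 0.2
  dish [ 0.445 -0.123  0.009] 0.63
  cap [ 0.613 -0.027  0.064] 0.81
  flask [0.621 0.098 0.016] 0.96
  flask [ 0.618 -0.088  0.016] 0.76
  flask [0.618 0.028 0.014] 0.74
  flask [ 0.614 -0.026  0.019] 0.64
  pin_box [0.451 0.092 0.012] 0.9
  pin_box [ 0.613 -0.024  0.066] 0.64
side {'fx': 411.0964476732172, 'fy': 411.0964476732172, 'cx': 314.55454637144965, 'cy': 193.3719342891091, 'position': array([0.55289827, 0.430322  , 0.58028698]), 'orientation': array([ 0.0337699 , -0.09960249,  0.9321421 , -0.34648237])}
  rack [0.617 0.006 0.011] 0.96
  rack [0.619 0.095 0.019] 0.47
  bangle [ 0.84  -0.035 -0.   ] 0.96
  bangle [ 0.844  0.096 -0.001] 0.59
  bangle [ 0.622 -0.028  0.067] 0.58
  dish [ 0.447 -0.124  0.014] 0.66
  cap [ 0.617 -0.026  0.059] 0.72
  flask [0.617 0.097 0.017] 0.94
  flask [0.62  0.034 0.015] 0.91
  flask [ 0.614 -0.089  0.015] 0.65
wrist {'fx': 296.88394195276345, 'fy': 296.88394195276345, 'cx': 317.4817336022582, 'cy': 201.9265167999791, 'position': array([0.12290674, 0.56597611, 0.3845    ]), 'orientation': array([0.10491938, 0.80988765, 0.57222805, 0.07502648])}
1.05 [-3.03146960e-06  8.16769124e-01  5.76964641e-01  4.17165222e-05]
```

View pics/scene0.png

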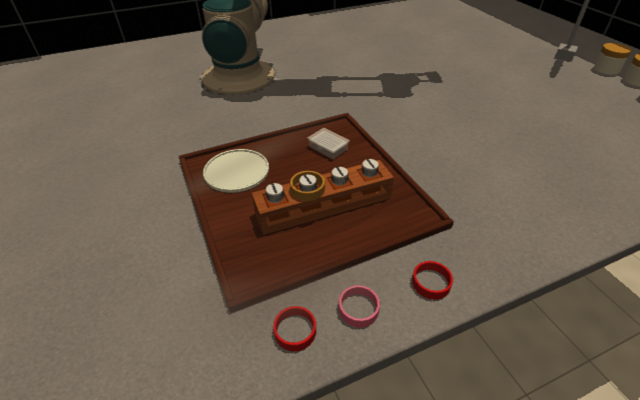

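View pics/side0.png

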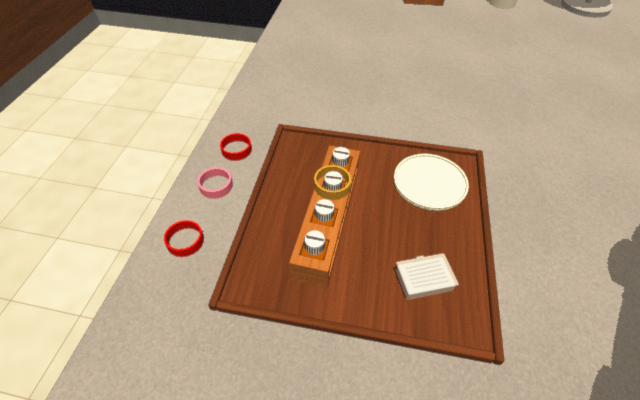

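Bangle candidates in the scene picture are red rings at (295,328) and (433,279), a pink ring at (359,305), and a brass-coloured ring at (308,184) round the second cap from the left. Only the last is brass and round a cap. I'll confirm it in a crop and look from above with the wrist camera.

```bash
python3 - <<'E'
from h import *
im=np.load('scene0.npy'); save(cv2.resize(im[140:240,230:410],None,fx=4,fy=4,interpolation=cv2.INTER_CUBIC),'crop1.png')
print(inverse_kinematics([.617,-.1,.25],[0,1,0,0]),inverse_kinematics([.617,-.1,.25],[0,0,1,0]))
r.move_to([.617,-.10,.25],[0,1,0,0])
im=vision.snapshot('wrist');np.save('w1.npy',im); save(im,'w1.png')
k=vision.get_calibration('wrist');print(k);np.save('k1.npy',k,allow_pickle=True)
for t in ['rack','bangle','cap','flask','dish']:
    for d in models.mark_of(t,'wrist')[:6]: print(' ',t,np.round(d['at'],4),round(d['score'],2))
print(telemetry.current_t(),telemetry.current_joints())
E
```

```text
[-2.71937685e-01  3.42531488e-01  1.35852071e+00 -4.44089210e-16
  1.44054046e+00 -2.71937685e-01] None
{'fx': 296.88394195276345, 'fy': 296.88394195276345, 'cx': 317.4817336022582, 'cy': 201.9265167999791, 'position': array([ 0.61759046, -0.02561593,  0.40405595]), 'orientation': array([1.28221411e-01, 9.91745143e-01, 8.41597257e-04, 3.65316940e-04])}
  rack [0.6195 0.0037 0.0155] 0.55
  bangle [ 0.8452  0.0948 -0.0018] 0.95
  bangle [ 0.8364 -0.1365  0.0025] 0.9
  bangle [ 8.411e-01 -3.550e-02  4.000e-04] 0.64
  cap [ 0.6167 -0.026   0.0621] 0.87
  flask [ 0.6141 -0.0921  0.0121] 0.93
  flask [0.6222 0.0963 0.0154] 0.74
  flask [0.6187 0.0376 0.0181] 0.67
  flask [ 0.6203 -0.0307  0.0143] 0.63
  dish [ 0.4475 -0.1216  0.009 ] 0.77
  dish [ 0.6175 -0.0258  0.0633] 0.43
4.0667 [-2.71328179e-01  3.42466306e-01  1.35859319e+00  1.14340866e-05
  1.44055491e+00 -2.71948893e-01]
```

View pics/crop1.png

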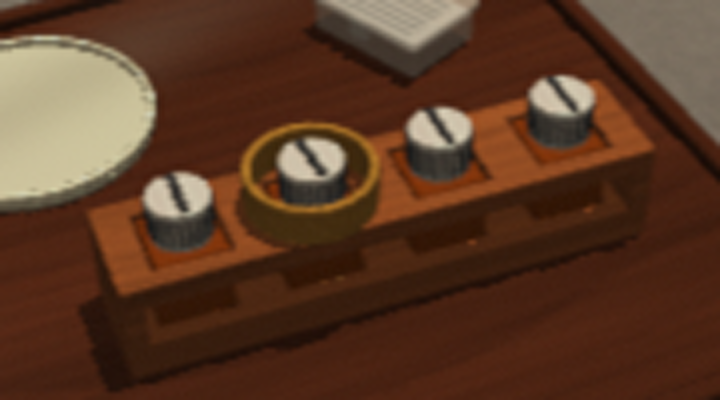

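View pics/w1.png

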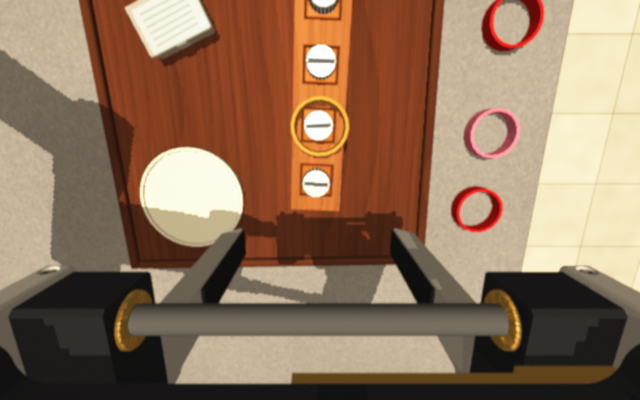

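The crop confirms a brass ring round the second cap (wrist picture: ring at about (320,126), its cap at (319,125)). Next I'll compute precise centres by ray–plane intersection.

```bash
cat >> h.py <<'E'
from scipy.spatial.transform import Rotation as R
def ray(k,u,v,z):
    d=R.from_quat(np.roll(k['orientation'],-1)).apply([(u-k['cx'])/k['fx'],(v-k['cy'])/k['fy'],1.])
    p=k['position']; return p+d*(z-p[2])/d[2]
def proj(k,P):
    c=R.from_quat(np.roll(k['orientation'],-1)).inv().apply(np.asarray(P)-k['position'])
    return k['fx']*c[0]/c[2]+k['cx'],k['fy']*c[1]/c[2]+k['cy']
E
python3 - <<'E'
from h import *
im=np.load('w1.npy');k=np.load('k1.npy',allow_pickle=True).item()
hsv=cv2.cvtColor(im,cv2.COLOR_RGB2HSV)
for p in [(320,97),(292,126),(300,140),(310,30),(347,126)]: print(p,hsv[p[1],p[0]])
def comps(m,z,lo,hi):
    n,l,s,c=cv2.connectedComponentsWithStats(m.astype(np.uint8))
    for i in range(1,n):
        if lo<s[i,4]<hi:
            ct,_=cv2.findContours((l==i).astype(np.uint8),cv2.RETR_EXTERNAL,cv2.CHAIN_APPROX_NONE)
            h=cv2.convexHull(ct[0])
            P=np.array([ray(k,*q[0],z) for q in h])[:,:2].astype(np.float32)
            print(s[i],np.round(c[i],1),'circ',np.round(cv2.minEnclosingCircle(P),4) if 0 else [np.round(x,4) for x in cv2.minEnclosingCircle(P)], 'mid',np.round((P.max(0)+P.min(0))/2,4))
S=hsv[...,1];V=hsv[...,2];H=hsv[...,0]
roi=np.zeros(S.shape,bool);roi[0:215,240:400]=1
print('caps');comps(roi&(S<70)&(V>150),.085,200,1500)
print('ring');comps(roi&(H>17)&(H<35)&(S>110)&(V>120),.083,60,3000)
roi2=np.zeros(S.shape,bool);roi2[130:260,120:260]=1
print('dish');comps(roi2&(S<100)&(V>70)&(H>15),.020,1500,30000)
# cap bar & rack
save(cv2.resize(im[0:215,240:400],None,fx=3.7,fy=2.79,interpolation=cv2.INTER_CUBIC)[:600],'w1c.png')
E
```

```text
(320, 97) [ 22 182 249]
(292, 126) [ 22 182 251]
(300, 140) [ 12 193 169]
(310, 30) [ 13 191 227]
(347, 126) [ 21 185 247]
caps
[306  45  30  33 739] [320.6  60.7] circ [array([0.6209, 0.0347]), np.float64(0.0153)] mid [0.6206 0.0343]
[304 110  29  30 641] [318.  124.9] circ [array([ 0.6183, -0.0269]), np.float64(0.0152)] mid [ 0.6183 -0.0264]
[303 169  27  28 545] [315.7 182.7] circ [array([ 0.6159, -0.0879]), np.float64(0.0155)] mid [ 0.6162 -0.0878]
ring
[291  96  58  60 631] [319.4 125.1] circ [array([ 0.6197, -0.028 ]), np.float64(0.0305)] mid [ 0.6199 -0.028 ]
dish
[ 140  147  104  113 8617] [193.  199.2] circ [array([ 0.4545, -0.134 ]), np.float64(0.081)] mid [ 0.4499 -0.1322]
```

View pics/w1c.png

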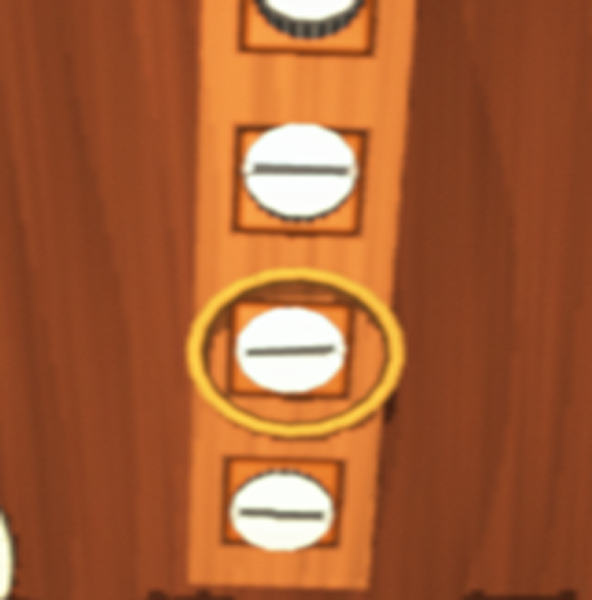

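Sizes agree: ring radius measures 30.5 mm (given 31) and cap radius 15.2 mm (given 15). Rack yaw is about -0.04 rad and the bar sits about +0.08 rad from the flask, which is in range. I'll pick the bangle now.

```bash
cat >> h.py <<'E'
def q(psi): return [0,np.cos(psi/2),np.sin(psi/2),0]
def st(s=''): print(s,'t%.2f'%telemetry.current_t(),np.round(telemetry.current_ee_pos(),4),'F',np.round(telemetry.current_wrist_force(),1),'op %.4f'%telemetry.current_opening())
E
python3 - <<'E'
from h import *
B=[.6198,-.028]; Q=q(-.04)
st()
r.move_to([*B,.135],Q); st('above')
print(r.move_l([*B,.0915],vel=.08,guard=8)); st('down')
gripper_to(.055,18); st('grip')
r.move_l([*B,.0945],vel=.03); st('lift3')
im=vision.snapshot('scene');save(im[130:250,220:420],'s2.png')
save(cv2.resize(im[130:250,220:420],None,fx=4,fy=4),'s2.png')
E
```

```text
t4.07 [ 0.617  -0.0996  0.25  ] F [-0.2 -0.1  0. ] op 0.0938
above t4.67 [ 0.6207 -0.0284  0.1357] F [-0.2  0.   0.2] op 0.0937
False
down t5.36 [ 0.6202 -0.0282  0.0918] F [-0.2  0.8  0.4] op 0.0940
grip t5.97 [ 0.6199 -0.028   0.0917] F [-0.5 -0.3  1.6] op 0.0602
lift3 t6.22 [ 0.62   -0.028   0.0947] F [-1.4  0.  -0.5] op 0.0603
```

View pics/s2.png

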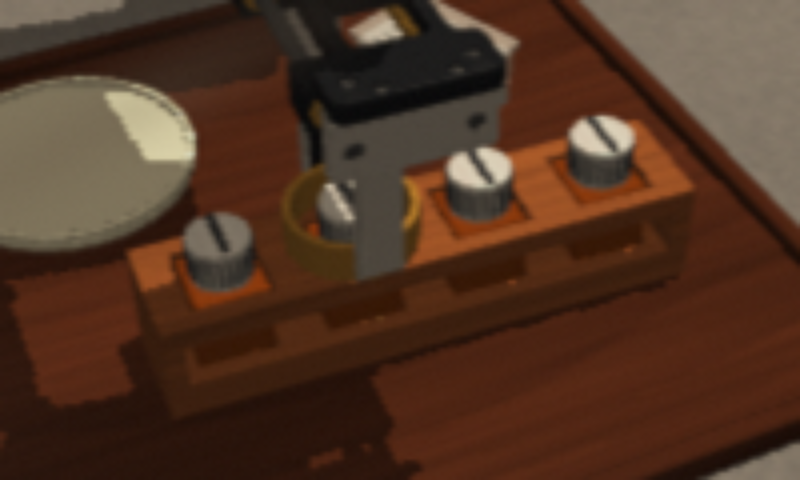

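The brass ring at (350,215) in the crop is between the fingers. The opening is 60 mm and the wrist load changed by about the bangle's weight. I'll carry on to the dish.

```bash
python3 - <<'E'
from h import *
D=[.447,-.1235]
p=telemetry.current_ee_pos()
r.move_l([p[0],p[1],.150],vel=.15); st('lift')
r.move_to([*D,.150],q(-.04)); st('over')
im=vision.snapshot('scene');save(cv2.resize(im[80:260,180:420],None,fx=3,fy=3),'s3.png')
im=vision.snapshot('side');save(cv2.resize(im[100:300,250:510],None,fx=3,fy=3),'s3b.png')
E
```

```text
lift t6.79 [ 0.6196 -0.028   0.1497] F [-0.  -0.4 -1.7] op 0.0604
over t7.60 [ 0.4482 -0.1236  0.15  ] F [ 0.6 -0.3 -0.1] op 0.0604
```

View pics/s3.png

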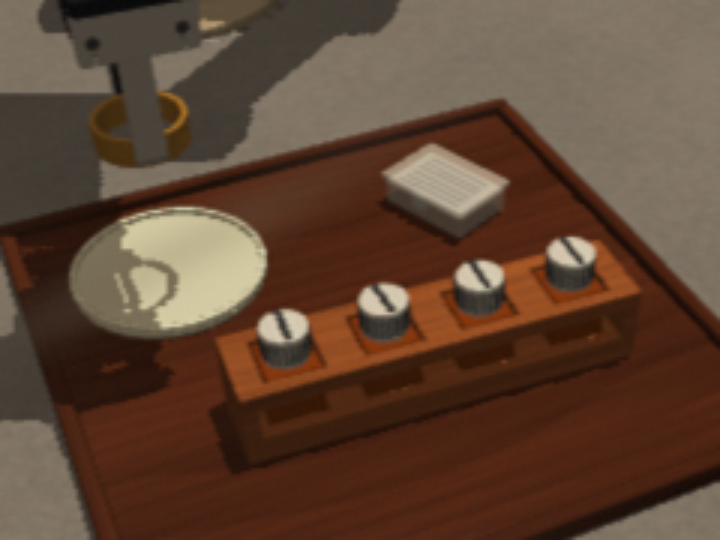

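View pics/s3b.png

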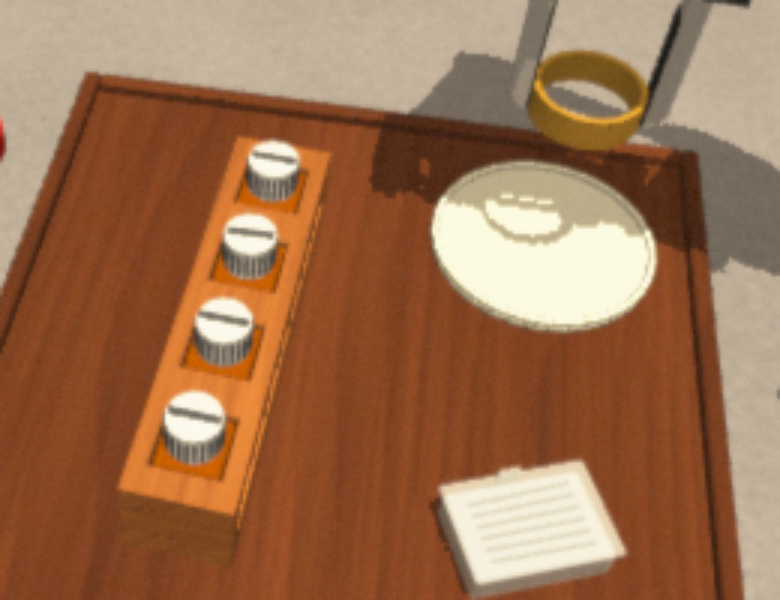

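The bangle hangs level in the side crop at about (590,100). The dish ellipse centre is at about (544,246), which is full-frame (431,182). I'll check that centre, then lower.

```bash
python3 - <<'E'
from h import *
c=ray(vision.get_calibration('side'),250+544/3,182,.019); print(c)
k=vision.get_calibration('scene'); print(ray(k,180+168/3,80+270/3,.019))
D=[.447,-.1235]
r.move_l([*D,.060],vel=.15); r.hold(.1)
print(r.move_l([*D,.0440],vel=.04,guard=4)); st('down')
gripper_to(.073); st('open')
p=telemetry.current_ee_pos()
r.move_l([*D,.11],vel=.12); st()
im=vision.snapshot('scene');save(cv2.resize(im[80:260,180:420],None,fx=3,fy=3),'s4.png')
im=vision.snapshot('side');save(cv2.resize(im[100:300,250:510],None,fx=3,fy=3),'s4b.png')
E
```

```text
[ 0.44539751 -0.11669354  0.019     ]
[ 0.45623378 -0.12472292  0.019     ]
True
down t8.97 [ 0.4469 -0.1235  0.0442] F [ 0.  -0.4  1.9] op 0.0606
open t9.41 [ 0.4465 -0.1232  0.0441] F [ 0.6  0.1 -0.5] op 0.0730
 t10.11 [ 0.4466 -0.1233  0.1097] F [-0.2  0.3  0.7] op 0.0728
```

View pics/s4.png

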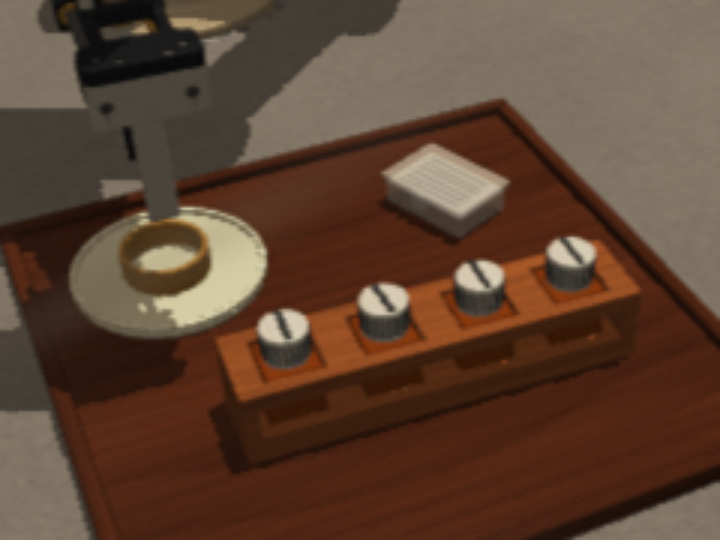

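View pics/s4b.png

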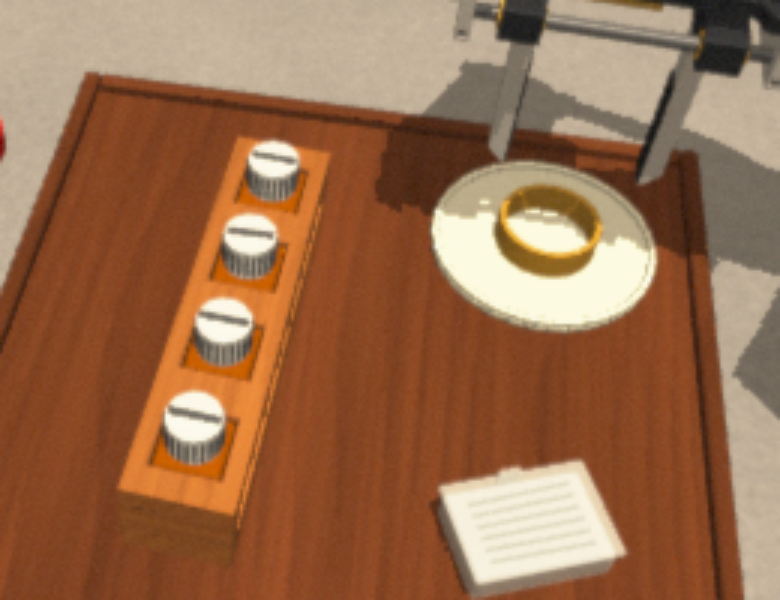

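The bangle lies flat in the dish, inside the lip (side crop (550,228)). Next is the cap: a soft grip across x, then across y, to find its true centre from the side forces.

```bash
python3 - <<'E'
from h import *
C=np.array([.6183,-.0265])
r.move_l([.447,-.1235,.15],vel=.2)
r.move_to([*C,.150],q(-.04)); gripper_to(.055); r.hold(.1); st('above')
im=vision.snapshot('wrist'); save(im,'w5.png')
print(r.move_l([*C,.0905],vel=.08,guard=6)); r.hold(.15); st('down')
gripper_to(.020,10); r.hold(.2); st('gripx')
E
```

```text
above t11.97 [ 0.6183 -0.0266  0.1502] F [-1.1  0.2 -0.2] op 0.0550
False
down t13.06 [ 0.6188 -0.0266  0.0912] F [ 0.6 -0.   0.4] op 0.0553
gripx t13.78 [ 0.6181 -0.0265  0.0905] F [-1.9  1.4  1.8] op 0.0297
```

View pics/w5.png

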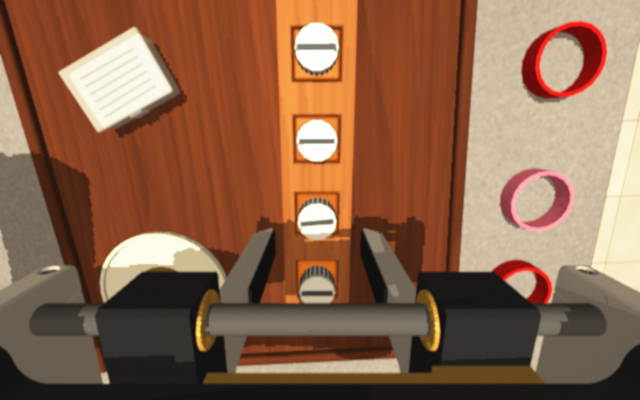

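Opening reads 29.7 mm with small side force, so x is right and the target cap (bar tilted at (317,221)) is between the jaws. Next, across y.

```bash
python3 - <<'E'
from h import *
C=np.array([.6183,-.0265])
gripper_to(.046,10); st('open')
j=inverse_kinematics([*C,.0905],q(-1.5)); print(np.round(j,3),np.round(telemetry.current_joints(),3))
r.movej(j); r.hold(.15); st('rot')
gripper_to(.020,10); r.hold(.2); st('gripy'); print(np.round(telemetry.current_torque(),3))
for i in range(3):
    r.hold(.05); st()
E
```

```text
open t14.26 [ 0.6184 -0.0265  0.0905] F [0.2 0.4 0. ] op 0.0462
[-0.155  0.444  1.611 -0.     1.086  1.345] [-0.155  0.444  1.611  0.     1.086 -0.115]
rot t15.72 [ 0.6183 -0.0265  0.0905] F [-0.1  0.7 -0.4] op 0.0458
gripy t16.33 [ 0.6183 -0.0265  0.0905] F [-0.4  0.4 -0.6] op 0.0293
[-0.011  0.145  0.038]
 t16.38 [ 0.6183 -0.0265  0.0905] F [ 0.2 -1.2 -0. ] op 0.0294
 t16.43 [ 0.6183 -0.0265  0.0905] F [-0.5 -0.1 -1.3] op 0.0293
 t16.48 [ 0.6183 -0.0265  0.0905] F [-0.1 -0.4  0.8] op 0.0292
```

The cap is centred: side forces are at noise level. Now a firm grip and a stepped unscrew, rising with the thread.

```bash
python3 - <<'E'
from h import *
C=np.array([.6183,-.0265])
gripper_to(.015,34); r.hold(.1); st('grip')
for a in np.arange(.1,1.11,.1):
    r.movej(inverse_kinematics([*C,.0905+.0021*a],q(-1.5+a)))
    r.hold(.05)
    st('%.2f Tz %.3f'%(a,telemetry.current_torque()[2]))
E
```

```text
grip t16.80 [ 0.6183 -0.0265  0.0905] F [ 0.3 -0.5  0.4] op 0.0288
0.10 Tz 0.056 t17.10 [ 0.6183 -0.0265  0.0908] F [-0.4  0.1  0.5] op 0.0285
0.20 Tz -0.008 t17.40 [ 0.6183 -0.0265  0.0909] F [ 0.2  0.1 -0.5] op 0.0286
0.30 Tz -0.037 t17.70 [ 0.6183 -0.0265  0.0912] F [-0.2  0.6  0.1] op 0.0284
0.40 Tz 0.018 t18.00 [ 0.6183 -0.0265  0.0914] F [0.4 0.1 1.1] op 0.0285
0.50 Tz 0.043 t18.30 [ 0.6183 -0.0265  0.0915] F [0.4 0.8 0.6] op 0.0285
0.60 Tz 0.027 t18.60 [ 0.6183 -0.0265  0.0918] F [-0.7  0.2  1. ] op 0.0285
0.70 Tz -0.008 t18.90 [ 0.6184 -0.0266  0.092 ] F [ 0.7  0.4 -0.3] op 0.0284
0.80 Tz -0.024 t19.20 [ 0.6183 -0.0266  0.0922] F [-0.7 -0.4  0.6] op 0.0287
0.90 Tz -0.016 t19.50 [ 0.6183 -0.0266  0.0925] F [-0.4 -0.7  1. ] op 0.0285
1.00 Tz 0.023 t19.80 [ 0.6183 -0.0263  0.0928] F [-0.9 -0.2  3.4] op 0.0288
1.10 Tz -0.021 t20.10 [ 0.6184 -0.0263  0.0935] F [-1.2  0.9  5.2] op 0.0285
```

```bash
python3 - <<'E'
from h import *
st()
im=vision.snapshot('wrist');w=im
k=vision.get_calibration('wrist');print(np.round(proj(k,[.618,-.027,.085]),0))
save(cv2.resize(im[130:330,230:430],None,fx=3,fy=3,interpolation=cv2.INTER_CUBIC),'w6.png')
im=vision.snapshot('scene');save(cv2.resize(im[150:230,250:350],None,fx=6,fy=6,interpolation=cv2.INTER_CUBIC),'s6.png')
im=vision.snapshot('side');save(cv2.resize(im[140:240,290:370],None,fx=6,fy=6,interpolation=cv2.INTER_CUBIC),'s6b.png')
E
```

```text
t20.10 [ 0.6184 -0.0263  0.0935] F [-1.2  0.9  5.2] op 0.0285
[316. 254.]
```

View pics/w6.png

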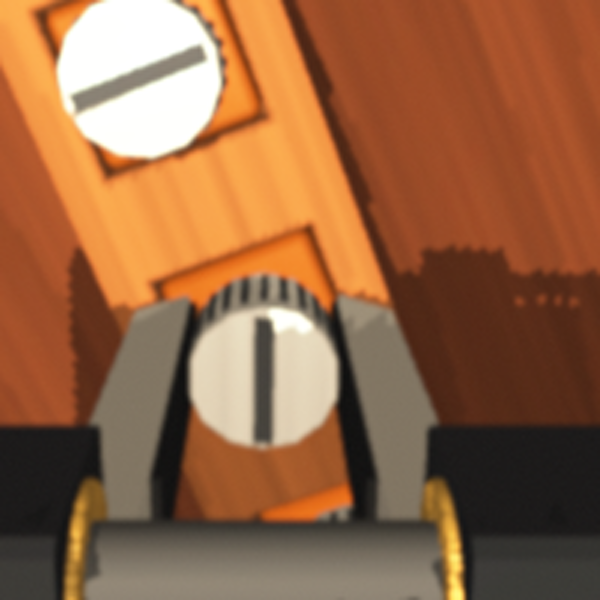

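View pics/s6.png

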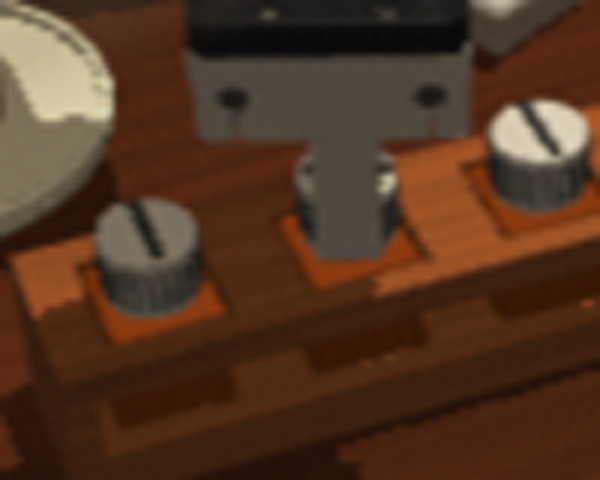

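View pics/s6b.png

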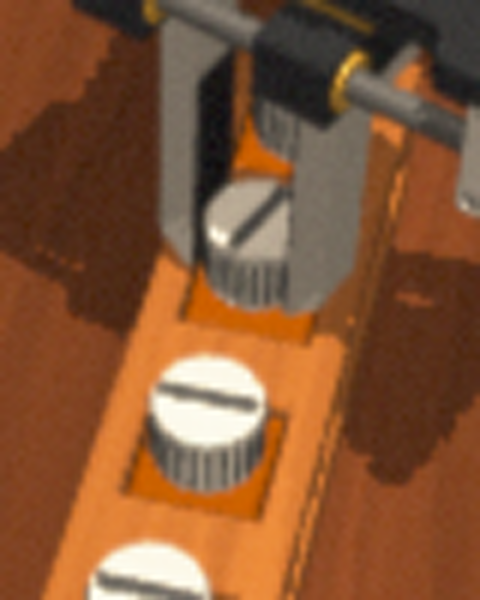

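The cap turns with the gripper: its bar, at (262,380) in the wrist crop, stands across the jaws at about 1.2 rad from the flask. The upward push of 5 N shows the thread coming free. I'll turn to about 1.47 rad without extra lift.

```bash
python3 - <<'E'
from h import *
C=np.array([.6183,-.0265])
for a in [1.2,1.3,1.38]:
    r.movej(inverse_kinematics([*C,.0932],q(-1.5+a))); r.hold(.05)
    st('%.2f Tz %.3f'%(a,telemetry.current_torque()[2]))
r.hold(.2)
for z in [.0945,.097,.101]:
    r.move_l([*C,z],vel=.02); r.hold(.08); st('z')
im=vision.snapshot('wrist')
save(cv2.resize(im[130:330,230:430],None,fx=3,fy=3,interpolation=cv2.INTER_CUBIC),'w7.png')
im=vision.snapshot('scene');save(cv2.resize(im[150:230,250:350],None,fx=6,fy=6,interpolation=cv2.INTER_CUBIC),'s7.png')
im=vision.snapshot('side');save(cv2.resize(im[140:240,290:370],None,fx=6,fy=6,interpolation=cv2.INTER_CUBIC),'s7b.png')
E
```

```text
1.20 Tz 0.015 t20.55 [ 0.6184 -0.0262  0.0939] F [-0.3  0.2  6.4] op 0.0287
1.30 Tz 0.024 t20.85 [ 0.6183 -0.0262  0.0939] F [-1.5  1.3  5.4] op 0.0288
1.38 Tz 0.032 t21.15 [ 0.6184 -0.0262  0.0939] F [-2.4  1.1  5.4] op 0.0285
z t21.68 [ 0.6183 -0.0263  0.0949] F [-1.3  0.3  4.8] op 0.0284
z t22.04 [ 0.6182 -0.0266  0.0965] F [ 0.8 -0.2  0.1] op 0.0286
z t22.48 [ 0.6183 -0.0265  0.1011] F [ 0.5  0.3 -0.5] op 0.0287
```

View pics/w7.png

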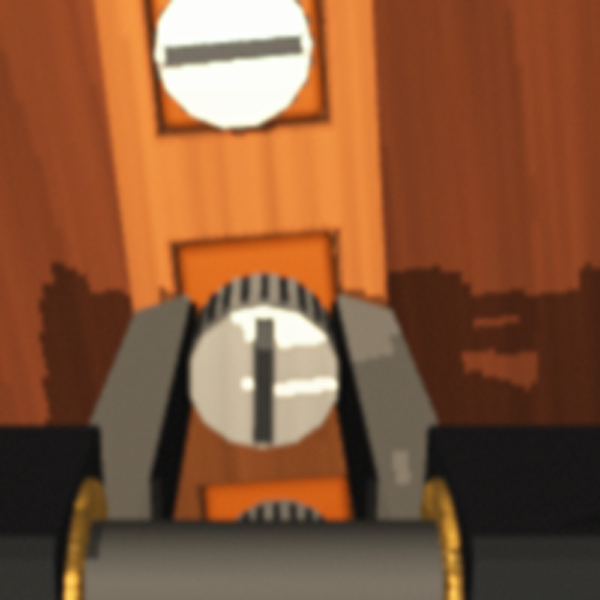

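View pics/s7.png

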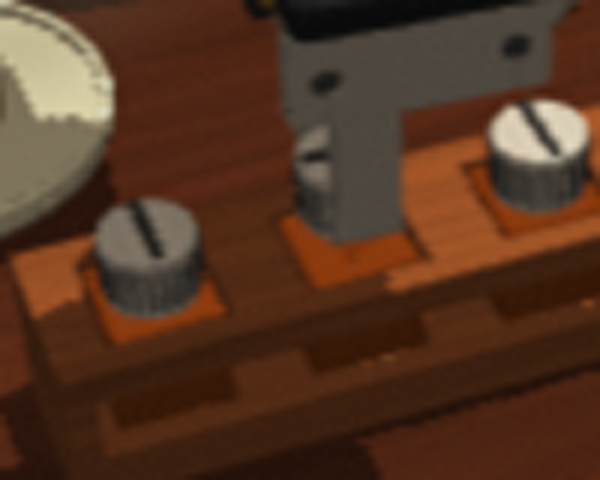

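View pics/s7b.png

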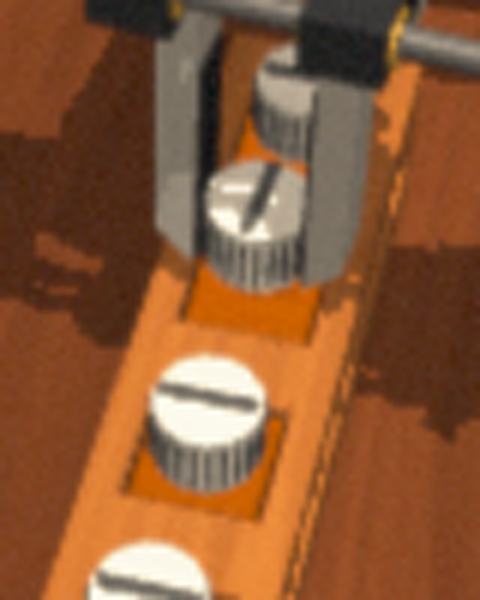

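The seal force went to zero on lifting with no flask weight on the wrist, so the thread is free. The neck top is at z≈0.086, so I'll lift until the cap underside is about 10 mm above it.

```bash
python3 - <<'E'
from h import *
C=np.array([.6183,-.0265])
r.move_l([*C,.1245],vel=.03); r.hold(.4); st('z')
F=[]
for i in range(8): r.hold(.03);F.append(telemetry.current_wrist_force())
print(np.mean(F,0))
im=vision.snapshot('wrist')
save(cv2.resize(im[130:330,230:430],None,fx=3,fy=3,interpolation=cv2.INTER_CUBIC),'w8.png')
im=vision.snapshot('scene');save(cv2.resize(im[110:230,200:380],None,fx=4,fy=4,interpolation=cv2.INTER_CUBIC),'s8.png')
im=vision.snapshot('side');save(cv2.resize(im[130:270,270:470],None,fx=4,fy=4,interpolation=cv2.INTER_CUBIC),'s8b.png')
for c in ['scene','side','wrist']:
  for t in ['cap','cap_underside','flask_shoulder','bangle','flask']:
    print(c,t,[(np.round(d['at'],3),round(d['score'],2)) for d in models.mark_of(t,c)[:5]])
st()
E
```

```text
z t23.96 [ 0.6183 -0.0265  0.1244] F [ 0.6 -0.3 -0.4] op 0.0286
[-0.0021437  -0.01049021 -0.41242953]
scene cap [(array([ 0.615, -0.028,  0.097]), 0.6)]
scene cap_underside [(array([ 0.617, -0.027,  0.104]), 0.4)]
scene flask_shoulder [(array([ 0.618, -0.029,  0.065]), 0.84)]
scene bangle [(array([ 0.839, -0.139,  0.002]), 0.85), (array([ 0.45 , -0.118,  0.015]), 0.71), (array([ 0.844, -0.037,  0.   ]), 0.63), (array([ 0.842,  0.094, -0.   ]), 0.63)]
scene flask [(array([0.623, 0.096, 0.019]), 0.86), (array([ 0.619, -0.026,  0.02 ]), 0.71), (array([ 0.617, -0.088,  0.014]), 0.68), (array([0.617, 0.03 , 0.014]), 0.64)]
side cap [(array([ 0.62 , -0.027,  0.094]), 0.68)]
side cap_underside [(array([ 0.621, -0.03 ,  0.094]), 0.9)]
side flask_shoulder [(array([ 0.617, -0.027,  0.062]), 0.65)]
side bangle [(array([0.843, 0.094, 0.   ]), 0.77), (array([ 0.836, -0.138,  0.003]), 0.71), (array([ 0.839, -0.035, -0.001]), 0.62), (array([ 0.45 , -0.121,  0.017]), 0.57)]
side flask [(array([0.618, 0.037, 0.013]), 0.8), (array([0.618, 0.097, 0.015]), 0.75), (array([ 0.619, -0.028,  0.015]), 0.54), (array([0.618, 0.004, 0.01 ]), 0.16), (array([ 0.618, -0.032,  0.096]), 0.16)]
wrist cap [(array([ 0.615, -0.024,  0.1  ]), 0.86), (array([ 0.619, -0.091,  0.013]), 0.29)]
wrist cap_underside [(array([ 0.615, -0.025,  0.096]), 0.67), (array([0.451, 0.091, 0.014]), 0.24)]
wrist flask_shoulder [(array([ 0.617, -0.03 ,  0.056]), 0.57)]
wrist bangle [(array([0.842, 0.094, 0.002]), 0.85), (array([ 0.615, -0.028,  0.06 ]), 0.73), (array([ 0.838, -0.139,  0.001]), 0.71), (array([ 0.838, -0.033, -0.   ]), 0.67)]
wrist flask [(array([0.619, 0.035, 0.019]), 0.78), (array([ 0.622, -0.031,  0.018]), 0.71), (array([ 0.617, -0.088,  0.013]), 0.71), (array([0.622, 0.097, 0.012]), 0.66)]
 t25.12 [ 0.6183 -0.0265  0.1245] F [-0.6  0.1 -0.4] op 0.0286
```

View pics/w8.png

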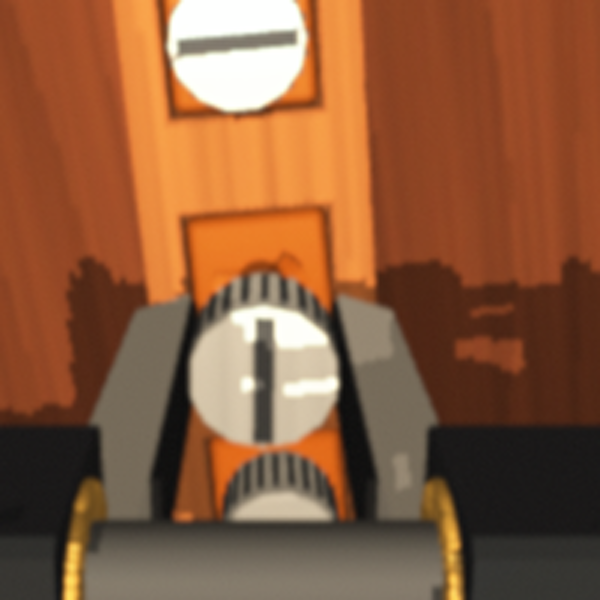

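View pics/s8.png

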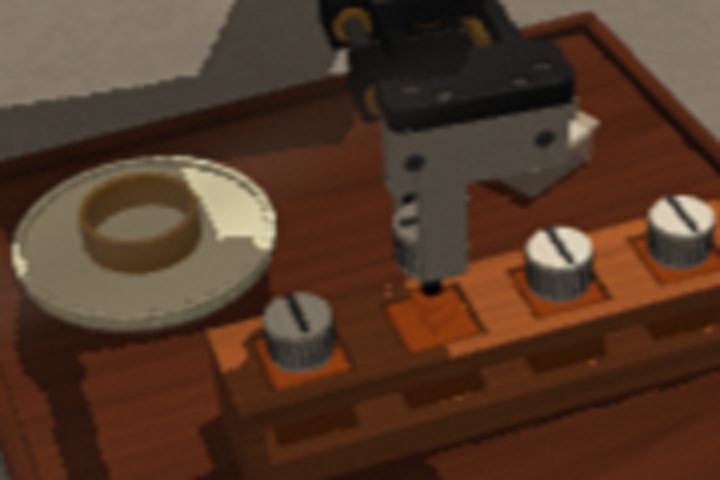

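View pics/s8b.png

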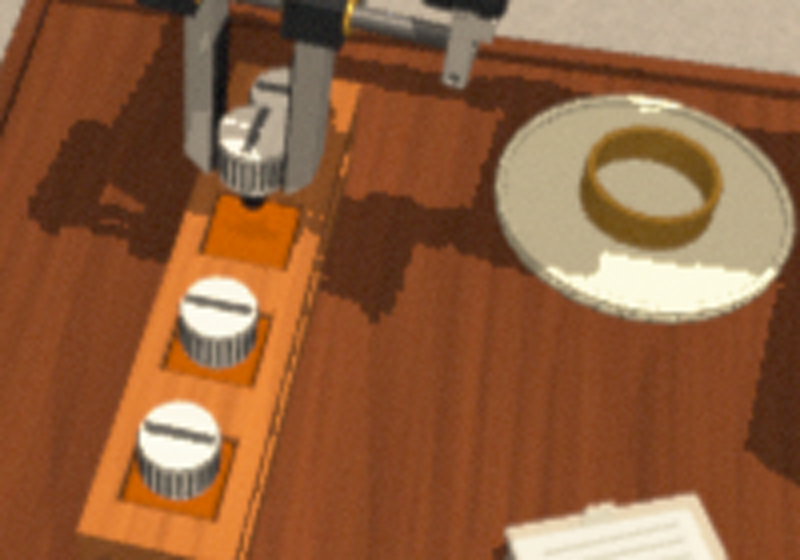

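The cap is level and clear of the neck (side crop: cap at (252,150), dark neck top below at (252,202)). The target's shoulder is flush in its slot, the wrist load is about 0.4 N (cap only), and the bangle lies flat in the dish. I'll hand in.

```bash
python3 - <<'E'
from h import *
r.sign_off(); st()
E
```

```text
the job is handed in; nothing more can be done
the job is handed in; nothing more can be done
```

I lifted the brass bangle off the second cap from the −y end of the rack and laid it in the ring dish. I then unscrewed that flask's cap by 1.38 rad anticlockwise, to about 1.45 rad from tight. I lifted it straight up and handed the job in at about 25 s, with the gripper still holding the cap.

**Bangle:** it lies flat inside the dish lip, slightly off the dish centre. Two estimates of the dish centre from the pictures disagreed by about 1 cm, but the bangle has about 3 cm of room.

**Cap:** it is held level with its underside about 10 mm above the neck. After the lift the wrist load was about 0.4 N (the cap alone is 0.3 N), so the flask did not come up with it.

**Flask:** in the pictures it looks fully down, flush in its slot. The networks put its shoulder at 0.056–0.065 m against 0.062 m nominal, so they agree only loosely.

**Everything else:** I saw no change in the other flasks or the hair pin box.

**Checks that disagreed:**
- The fingers read 60 mm on the 62 mm bangle.
- The torque reading while unscrewing stayed below 0.06 N m, so I confirmed the turn from the bar on the cap instead.
- One wrist-camera detection still reported a "bangle" at the slot. The pictures show none there, so I took it as false.

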